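Lock the bayonet cap of the larger sample cell

ROBOT

A 6-joint arm with a two-finger parallel gripper is mounted at the origin on a cart in front of the work surface, level with it; the furniture and walls round the work are solid. World frame = base frame: x ahead of the robot, y to its left, z up, the work surface at z = 0. Lengths are in mm, angles in rad, forces in N, time in s.
With the tool pointing down it reaches from about 250 to 775 mm from the base axis. Payload 8.9 kg.
Tool frame: the origin (TCP) lies at the very end of the fingers, on their centre line; the grasp point (between the pads) lies 19 mm behind it; z points along the fingers, y is the direction in which the jaws open and shut (so a half turn about z gives the same grasp; the last joint's range is limited). The gripper opens to 85 mm and grips with 20 to 120 N. Pads are 22 mm wide; open, the fingers measure 114 mm over their backs; the gripper's body (76 mm by 85 mm) begins 54 mm behind the grasp point. The pads swing forward as they close: fully open they stand 13 mm farther back than shut.
Start: joints at [0.967, 0.291, -0.153, 1.127, 0, 1.431], TCP at [235.322, 469.305, 231.305] pointing down, gripper open.
Joint ranges: [-2.52, 2.52], [-0.91, 1.74], [-1.3, 1.37], [-1.96, 2.02], [-1.52, 1.47], [-3.14, 3.14]. Speed limits (rad/s): [2.22, 2.22, 2.79, 3.14, 3.14, 3.14].

INTERFACE

Orientations are given as a unit quaternion [w, x, y, z].
In Python, from workcell import robot, ik, optics gives the robot as it stands. Calls block until the motion is done:
- robot.move_ptp(position, orientation): joint-space move of the TCP to a pose.
- robot.move_straight(position, orientation=None, max_speed=150): straight line of the TCP; orientation=None keeps the orientation; max_speed is the mean speed in mm/s.
- robot.goto_joints(angles): joint-space move.
- robot.set_gripper(opening): opening from 0.0 (shut) to 1.0 (fully open); the grip force is fixed at half the most; returns when the fingers have stopped.
- robot.dwell(seconds).
- ik(position, orientation): joint angles nearest the present ones, or None.
- optics.get_image(name): name is "scene" or "side" or "wrist"; returns (picture, depth): 420x560x3 uint8, red, green, blue; 420x560 float32, mm along the optical axis (not along the pixel's ray), 0 where there is no reading.
- optics.camera_model(name): a dict with "mtx" (3x3 intrinsics, pixels), "world_to_cam" (4x4, takes a point from world to camera coordinates); the wrist camera has in their place "hand_eye" (4x4, takes a point from camera to tool coordinates, whose origin is the TCP and whose axes are the flange's). Camera axes: x right, y down, z forward; pixel columns grow to the right and rows downward; lengths in mm; the calibration is good to about 2 mm. A picture is of the moment at which its call begins: read the wrist's pose just before it. camera_model takes no time and is no camera call.
A pose or a line that the arm cannot do raises robot.PlanningError and nothing moves.
- robot.job_done(): hands the job in, once; it reports no verdict.
Readings, each from a call of its own:
- robot.read_t(): time.
- robot.read_joints(): joint angles.
- robot.read_qd(): joint speeds.
- robot.read_joint_efforts(): joint torques, N m.
- robot.read_eef_pos(): TCP position.
- robot.read_tool_rot(): TCP orientation.
- robot.read_wrist_force(): force on the tool from outside, world axes, zero at the start.
- robot.read_torque(): the same for the moment, N m.
- robot.read_width(): opening from 0.0 (shut) to 1.0 (fully open).
Only numpy, scipy, OpenCV 4.12 (cv2) and the standard library are available. Lean on these libraries where they do the work, as an engineer would, in place of code of your own. Each camera call takes 0.05 s, during which the arm holds its last target.

TASK

Two sample cells stand on the bench with their bayonet caps still sprung up and unlocked. Lock the cap of the larger cell: first push it well in against its spring, then turn it clockwise (seen from above) about a sixth of a turn, and let it rise into its notch so that it stays locked by itself. Do not touch the smaller cell.

Things in the scene. Friction and masses are not known exactly. Their poses are not given: they have to be found in the camera images.
- cap_grip (a point): Middle of the wing grip on the larger cell's cap: an upright aluminium bar 54 long, 14 thick, 24 high (mm) on a round black flange 70 wide, 8 thick; captive, above a fixed aluminium can 72 wide (foot 86), 63 high, with J slots in its side. Point on the cap's axis, 12 above the flange's top, 100 above the bench when up; moves with the cap. x along the bar, y across its thickness, z up.
- cap_press (a joint): How far the larger cell's cap is pushed down, m: 0 = fully up (start), 0.016 = bottom stop. A spring pushes it up, 5 N at the top to 13 N at the bottom. It turns freely only while pushed in 0.011 or more (0.013 to 0.015 is comfortable). Locked in its notch it rests at about 0.005, a little lower than when unlocked.
- cap_turn (a joint): Turn of the larger cell's cap about its vertical axis, rad, growing clockwise seen from above: 0 to 0.08 = unlocked (start), 0.93 to 1.22 = under the notch (middle 1.07), end stop at 1.22. Little friction, no spring.
- small_cell: The smaller cell, same look, not to be touched: fixed can 49 mm wide (foot 63), 55 high; cap 47 wide, its grip bar 37 long, 10 thick, top 98 above the bench. Origin: centre of its underside, z up. The cells stand left and right in either order, 18 cm or more apart between centres.
There are look-alikes about, which are no part of the job. Leave any green look-alike of the part that bears cap_grip alone.

How it is judged:
By the outcome, as a careful person would: the job done as asked, in the order asked, and still so for the second after the job is handed in, with the robot touching nothing.
It also fails if it takes over 35 s, if anything falls off the work surface, if the arm or the gripper's body presses on something with over 40 N, if the wrist force passes 120 N, or if a joint passes its speed limit or range.

## Working session

There is one attempt and no reset: what is moved stays moved. The work goes in short steps, each a Python script; the robot and the scene stay as the last script left them, time stands still between calls to the robot, and variables do not carry over. Pictures are saved under pics/ and viewed, and the job is handed in when it is done.

```bash
ls; mkdir -p pics
python3 - <<'E'
from workcell import robot, ik, optics
import cv2,numpy as np
for n in ["scene","side","wrist"]:
    p,d=optics.get_image(n); cv2.imwrite(f"pics/{n}0.png",p[:,:,::-1]); np.savez(f"pics/{n}0.npz",p=p,d=d)
    m=optics.camera_model(n); print(n,{k:np.round(v,3).tolist() for k,v in m.items() if not isinstance(v,str)})
print(robot.read_t(),robot.read_eef_pos(),robot.read_tool_rot(),robot.read_wrist_force())
E
```

```text
pics
scene {'mtx': [[411.876, 0.0, 286.961], [0.0, 411.876, 207.644], [0.0, 0.0, 1.0]], 'world_to_cam': [[0.83, -0.557, 0.017, -489.776], [-0.393, -0.608, -0.69, 182.838], [0.395, 0.566, -0.724, 907.928], [0.0, 0.0, 0.0, 1.0]]}
side {'mtx': [[411.836, 0.0, 280.963], [0.0, 411.836, 200.845], [0.0, 0.0, 1.0]], 'world_to_cam': [[0.991, -0.132, -0.006, -540.068], [-0.094, -0.675, -0.731, 24.457], [0.092, 0.725, -0.682, 1204.177], [0.0, 0.0, 0.0, 1.0]]}
wrist {'mtx': [[319.943, 0.0, 279.599], [0.0, 319.943, 211.338], [0.0, 0.0, 1.0]], 'hand_eye': [[0.001, -0.957, -0.291, 74.403], [1.0, 0.001, -0.001, 0.012], [0.001, -0.291, 0.957, -143.261], [0.0, 0.0, 0.0, 1.0]]}
0.15 [235.13180179 469.04069265 230.87615943] [-1.94393381e-04  2.30311868e-01  9.73116745e-01 -4.54701161e-04] [1.21752507 0.23427064 0.09295086]
```

View pics/scene0.png

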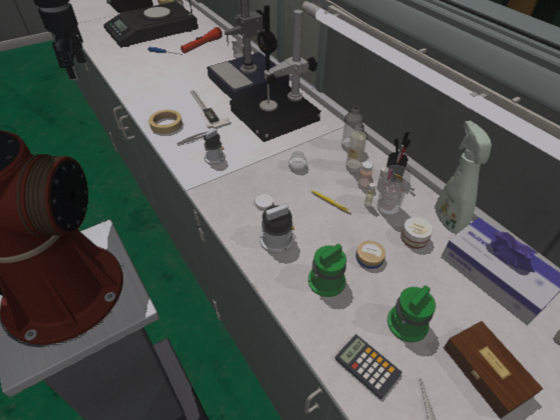

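View pics/side0.png

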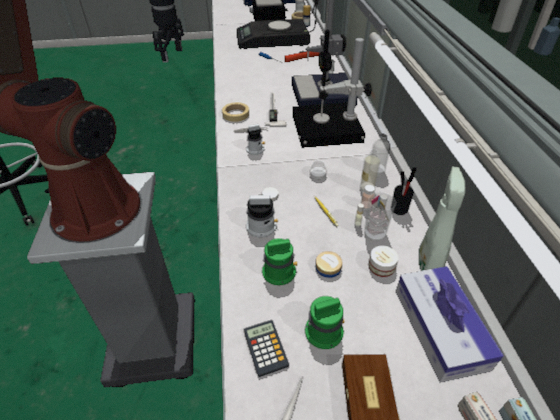

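View pics/wrist0.png

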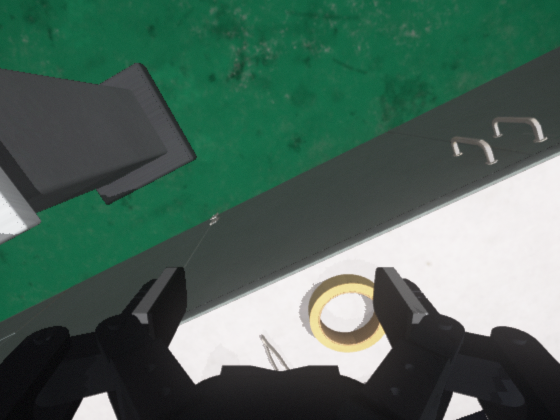

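Candidates, in scene pixels: silver and black cells at (277,228) and (213,146), and green look-alikes at (328,270) and (411,313). The silver one at (277,228) looks larger. I'll check its size from depth and an enlarged crop.

```bash
cat > h.py <<'E'
import numpy as np,cv2
from workcell import robot, ik, optics
def pts(n,d):
    m=optics.camera_model(n);K=m["mtx"];T=np.linalg.inv(m["world_to_cam"])
    v,u=np.mgrid[:420,:560]
    c=np.stack([(u-K[0,2])/K[0,0]*d,(v-K[1,2])/K[1,1]*d,d,np.ones_like(d)],-1)
    w=(c@T.T)[...,:3]; w[d<=0]=np.nan; return w
E
python3 - <<'E'
from h import *
ims=[]
for n,boxes in [("scene",[(240,185,320,265),(180,110,260,190)]),("side",[(225,175,305,255),(220,105,300,185)])]:
    z=np.load(f"pics/{n}0.npz");p=z["p"];w=pts(n,z["d"])
    for x0,y0,x1,y1 in boxes:
        ims.append(cv2.resize(p[y0:y1,x0:x1,::-1],(300,300),interpolation=cv2.INTER_CUBIC))
        q=w[y0:y1,x0:x1].reshape(-1,3); q=q[~np.isnan(q[:,0])]
        for lo,hi in [(106,118),(92,103),(78,92),(40,70),(12,40)]:
            s=q[(q[:,2]>lo)&(q[:,2]<hi)]
            if len(s)>3: print(n,(x0,y0),lo,hi,len(s),"med",np.median(s,0).round(1),"min",s.min(0).round(),"max",s.max(0).round())
cv2.imwrite("pics/crops.png",np.vstack([np.hstack(ims[:2]),np.hstack(ims[2:])]))
E
```

```text
scene (240, 185) 106 118 135 med [ 466.8 -135.3  112.1] min [ 442. -143.  106.] max [ 495. -124.  115.]
scene (240, 185) 92 103 75 med [ 465.1 -138.8   97.5] min [ 437. -293.   92.] max [ 495. -104.  103.]
scene (240, 185) 78 92 425 med [ 468.4 -151.3   88.7] min [ 434. -297.   79.] max [503. -99.  92.]
scene (240, 185) 40 70 331 med [ 450.6 -158.9   62. ] min [ 430. -277.   40.] max [ 508. -107.   70.]
scene (240, 185) 12 40 385 med [ 476.5 -144.1   17.7] min [ 432. -171.   12.] max [649.  15.  39.]
scene (180, 110) 92 103 46 med [480.  228.7  97. ] min [465. 222.  92.] max [500. 236. 102.]
scene (180, 110) 78 92 108 med [481.3 225.4  81.5] min [460. 206.  78.] max [504. 246.  91.]
scene (180, 110) 40 70 396 med [642.1 265.4  46.4] min [456. 204.  40.] max [694. 361.  69.]
scene (180, 110) 12 40 426 med [568.2 303.3  21.5] min [446. 203.  12.] max [642. 460.  40.]
side (225, 175) 106 118 222 med [ 485.  -289.8  110.8] min [ 443. -303.  106.] max [ 525. -123.  114.]
side (225, 175) 92 103 130 med [ 484.2 -297.6   97.1] min [ 443. -306.   92.] max [ 525. -132.  103.]
side (225, 175) 78 92 443 med [ 481.8 -165.2   87.4] min [ 436. -317.   78.] max [ 533. -118.   92.]
side (225, 175) 40 70 253 med [ 464.8 -158.7   60.8] min [ 432. -297.   40.] max [ 535. -123.   70.]
side (225, 175) 12 40 260 med [ 481.8 -157.4   24.2] min [ 434. -170.   12.] max [531.  13.  40.]
side (220, 105) 92 103 28 med [483.8 231.1  96. ] min [467. 224.  92.] max [500. 238. 100.]
side (220, 105) 78 92 72 med [485.7 226.6  81.2] min [463. 207.  78.] max [503. 238.  92.]
side (220, 105) 40 70 240 med [640.9 268.   45.4] min [457. 206.  40.] max [668. 425.  70.]
side (220, 105) 12 40 482 med [474.4 422.9  20.8] min [380. 204.  12.] max [676. 514.  40.]
```

View pics/crops.png

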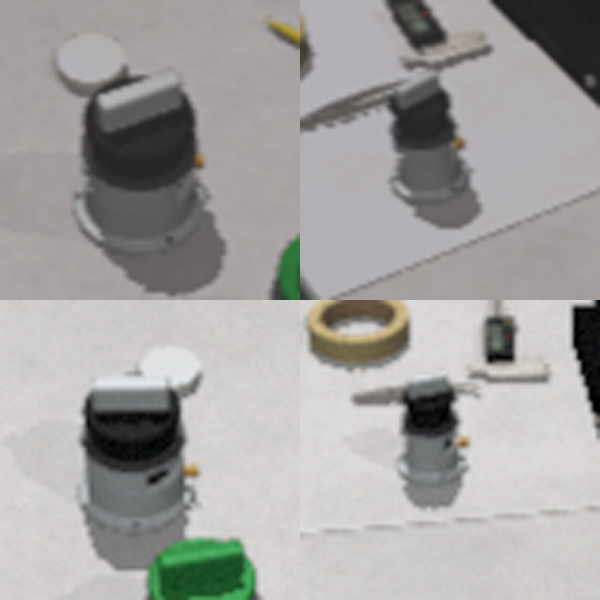

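The crops show that the left one (scene 277,228; side 260,213) is silver with no green and has its bar top at about 112 mm. The right one (scene 213,146; side 255,140) has its bar top at about 98 mm, so it is the small cell. Target is the first, near (468,-134). Next I'll fit the bar and flange.

Run:
```python
from h import *
C=np.array([468,-134])
for n in ["scene","side"]:
    z=np.load(f"pics/{n}0.npz");w=pts(n,z["d"]).reshape(-1,3)
    r=np.hypot(*(w[:,:2]-C).T)
    s=w[(r<40)&(w[:,2]>109.5)&(w[:,2]<116)]
    b=cv2.minAreaRect(s[:,:2].astype(np.float32))
    f=w[(r<45)&(w[:,2]>83)&(w[:,2]<92)][:,:2]
    print(n,len(s),"bar",b,"mean",s.mean(0).round(1),"flange",cv2.minEnclosingCircle(f.astype(np.float32)))
    c=np.cov(s[:,:2].T);e,V=np.linalg.eigh(c);print("pca ang",np.degrees(np.arctan2(V[1,1],V[0,1])))
    p=w[np.isfinite(w[:,0])]; near=(np.hypot(*(p[:,:2]-C).T)<110)&(p[:,2]>25)&(np.hypot(*(p[:,:2]-C).T)>46)
    print("near objs",near.sum(), p[near].min(0) if near.any() else '', p[near].max(0) if near.any() else '')
```

```text
scene 108 bar ((468.7580871582031, -133.451904296875), (15.375844955444336, 52.603153228759766), 81.17534637451172) mean [ 468.  -133.8  112.5] flange ((468.927490234375, -133.11692810058594), 35.5638313293457)
pca ang 173.6908092266687
near objs 1 [ 513.78099194 -139.28423694   25.71160289] [ 513.78099194 -139.28423694   25.71160289]
side 73 bar ((469.95458984375, -132.95742797851562), (16.685237884521484, 52.24896240234375), 84.22701263427734) mean [ 468.  -132.8  111.4] flange ((469.6162414550781, -133.87026977539062), 34.46662902832031)
pca ang 173.89031475046562
near objs 0
```

```bash
cat >> h.py <<'E'
def quat(a):  # tool x at yaw a, z down
    from scipy.spatial.transform import Rotation as R
    x=np.array([np.cos(a),np.sin(a),0]);z=np.array([0,0,-1.]);y=np.cross(z,x)
    q=R.from_matrix(np.stack([x,y,z],1)).as_quat(); return [q[3],q[0],q[1],q[2]]
C=np.array([469.,-133.4])
E
python3 - <<'E'
from h import *
from scipy.spatial.transform import Rotation as R
q=robot.read_tool_rot();print(R.from_quat([*q[1:],q[0]]).as_matrix().round(2))
for a in np.radians([-7,173]):
    for da in [0,-.55,-1.05]:
        for z in (230,76):
            j=ik([*C,z],quat(a+da));print(round(a,2),da,z,None if j is None else np.round(j,2))
E
```

```text
[[-0.89  0.45 -0.  ]
 [ 0.45  0.89 -0.  ]
 [ 0.   -0.   -1.  ]]
-0.12 0 230 [-0.43  0.22 -0.25  1.1   0.    2.84]
-0.12 0 76 [-0.43  0.37 -0.49  0.71  0.    2.84]
-0.12 -0.55 230 [-0.43  0.22 -0.25  1.1   0.   -2.9 ]
-0.12 -0.55 76 [-0.43  0.37 -0.49  0.71  0.   -2.9 ]
-0.12 -1.05 230 [-0.43  0.22 -0.25  1.1   0.   -2.4 ]
-0.12 -1.05 76 [-0.43  0.37 -0.49  0.71  0.   -2.4 ]
3.02 0 230 [-0.43  0.22 -0.25  1.1   0.   -0.31]
3.02 0 76 [-0.43  0.37 -0.49  0.71  0.   -0.31]
3.02 -0.55 230 [-0.43  0.22 -0.25  1.1   0.    0.24]
3.02 -0.55 76 [-0.43  0.37 -0.49  0.71  0.    0.24]
3.02 -1.05 230 [-0.43  0.22 -0.25  1.1   0.    0.74]
3.02 -1.05 76 [-0.43  0.37 -0.49  0.71  0.    0.74]
```

Run:
```python
from h import *
from scipy.spatial.transform import Rotation as R
a=np.radians(173)
robot.move_ptp([*C,235],quat(a)); robot.dwell(0.2)
P=robot.read_eef_pos();q=robot.read_tool_rot();print(P,q,robot.read_t(),robot.read_wrist_force())
p,d=optics.get_image("wrist");cv2.imwrite("pics/w1.png",p[:,:,::-1])
m=optics.camera_model("wrist");K=m["mtx"]
T=np.eye(4);T[:3,:3]=R.from_quat([*q[1:],q[0]]).as_matrix();T[:3,3]=P;T=T@m["hand_eye"]
v,u=np.mgrid[:420,:560];c=np.stack([(u-K[0,2])/K[0,0]*d,(v-K[1,2])/K[1,1]*d,d,np.ones_like(d)],-1)
w=(c@T.T)[...,:3];w[d<=0]=np.nan;w=w.reshape(-1,3)
r=np.hypot(*(w[:,:2]-C).T)
s=w[(r<40)&(w[:,2]>108.5)&(w[:,2]<117)]
print(len(s),cv2.minAreaRect(s[:,:2].astype(np.float32)),s.mean(0),np.median(s[:,2]))
cc=np.cov(s[:,:2].T);e,V=np.linalg.eigh(cc);print("pca",np.degrees(np.arctan2(V[1,1],V[0,1])))
f=w[(r<45)&(w[:,2]>84)&(w[:,2]<92)];print("fl",cv2.minEnclosingCircle(f[:,:2].astype(np.float32)),np.median(f[:,2]))
```

```text
[ 469.15174684 -132.92372748  235.00213918] [2.10858936e-05 6.06400291e-02 9.98159700e-01 1.51384297e-05] 2.6583 [0.72265104 0.51597293 0.27695886]
939 ((469.6701354980469, -132.0935821533203), (13.41032600402832, 53.110511779785156), 82.72017669677734) [ 468.83822962 -132.17969712  112.20733649] 112.33719744658282
pca 173.2821253266499
fl ((470.0565185546875, -132.34019470214844), 34.88323211669922) 88.54118753077523
```

View pics/w1.png

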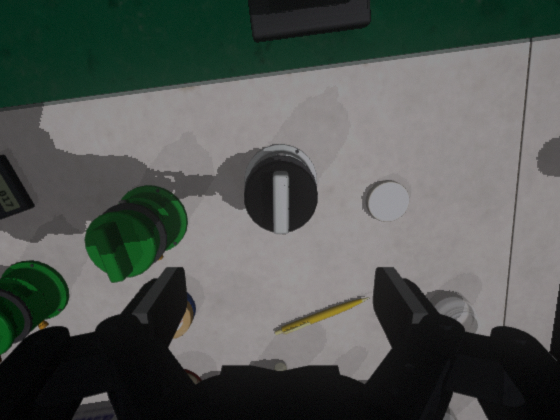

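The wrist view shows the cap centred at (281,195), with its bar upright between the fingers. The three views agree on an axis near (469.5,-132.7), top at 112 and flange at 88.5. The green cell at (140,235) is clear of the fingers. Descending and gripping.

```bash
cat >> h.py <<'E'
C=np.array([469.5,-132.7]); A=np.radians(173.2)
E
python3 - <<'E'
from h import *
robot.move_straight([*C,120],quat(A)); 
robot.move_straight([*C,92],quat(A),max_speed=60); robot.dwell(.1)
print(robot.read_eef_pos(),robot.read_wrist_force())
robot.set_gripper(0.0); robot.dwell(.2)
print(robot.read_eef_pos(),robot.read_width(),robot.read_wrist_force(),robot.read_torque(),robot.read_t())
E
```

```text
[ 469.71765471 -132.80390121   92.21993906] [ 0.74073077 -0.80154323  0.33770556]
[ 469.58729656 -132.47179012   92.10265771] 0.15040210134516344 [0.23184698 3.83258766 3.00696045] [ 0.79130643  0.00549195 -0.01432882] 5.2
```

Bar gripped: opening is about 13 mm, against 14 expected. Now pressing in steps while watching the force.

Run:
```python
from h import *
for z in (85,81,79,78):
    robot.move_straight([*C,z],quat(A),max_speed=40); robot.dwell(.1)
    f=robot.read_wrist_force();print(z,robot.read_eef_pos().round(2),f.round(2),robot.read_torque().round(2),round(robot.read_t(),2),round(robot.read_width(),3))
    if f[2]>22: print("stop");break
p,d=optics.get_image("side");cv2.imwrite("pics/s2.png",cv2.resize(p[120:300,180:360,::-1],(600,600)))
```

```text
85 [ 469.63 -132.51   85.18] [0.17 4.92 6.98] [0.92 0.17 0.02] 5.62 0.149
81 [ 469.65 -132.48   81.3 ] [-2.1   4.63  9.44] [ 0.93  0.3  -0.02] 5.97 0.149
79 [ 469.65 -132.5    79.4 ] [-1.52  4.74 10.42] [0.96 0.32 0.04] 6.33 0.15
78 [ 469.65 -132.52   78.42] [-1.55  4.5  11.22] [0.99 0.35 0.04] 6.67 0.146
```

View pics/s2.png

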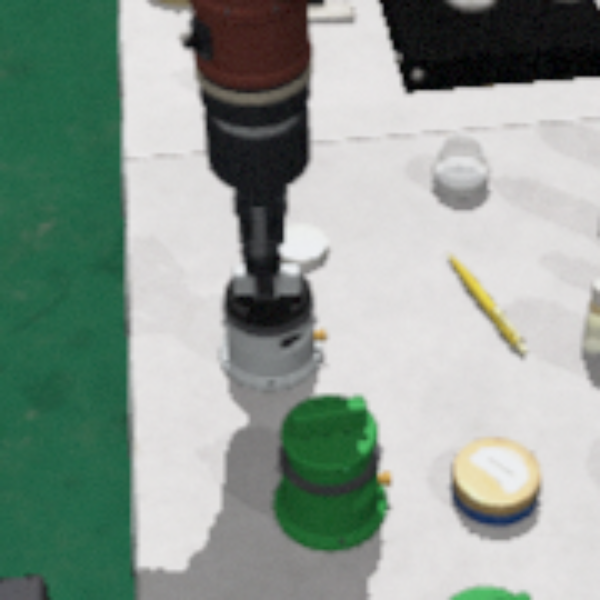

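The side view shows the fingers on the bar at (262,290) with the cap sunk. The force rose smoothly from 7 to 11 N, which matches about 13 mm of press. A touch deeper, then clockwise in steps.

Run:
```python
from h import *
robot.move_straight([*C,77.5],quat(A),max_speed=40)
for k in np.arange(1,8)*0.15:
    try: robot.move_straight([*C,77.5],quat(A-k))
    except robot.PlanningError as e: print(e); robot.move_ptp([*C,77.5],quat(A-k))
    f=robot.read_wrist_force();t=robot.read_torque();print(round(k,2),robot.read_eef_pos().round(2),f.round(2),t.round(2),round(robot.read_t(),2),round(robot.read_joints()[5],3))
    if abs(t[2])>1.5 or np.linalg.norm(f)>35: print("stop");break
```

```text
0.15 [ 469.69 -132.4    77.95] [-1.72  4.88 10.74] [ 1.13  0.42 -0.02] 7.28 -0.156
0.3 [ 469.73 -132.28   77.97] [-1.7   5.62 10.61] [ 1.24  0.31 -0.05] 7.58 -0.006
0.45 [ 469.75 -132.2    77.95] [-0.84  5.59 10.53] [ 1.36  0.29 -0.02] 7.88 0.144
0.6 [ 469.83 -132.12   77.97] [-0.21  6.24 10.77] [ 1.48  0.18 -0.08] 8.18 0.294
0.75 [ 469.9  -132.03   77.97] [1.000e-02 7.390e+00 1.101e+01] [ 1.53  0.16 -0.03] 8.47 0.444
0.9 [ 470.   -131.97   77.99] [ 0.27  7.26 10.68] [ 1.53  0.09 -0.05] 8.78 0.594
1.05 [ 470.08 -131.91   78.01] [-0.85  6.67 10.4 ] [ 1.73 -0.06  0.  ] 9.07 0.744
```

Turned 1.05 rad with almost no resisting torque. Letting it rise, releasing and backing off.

Run:
```python
from h import *
a=A-1.05
for z in (81,84,86,87.5):
    robot.move_straight([*C,z],quat(a),max_speed=40)
    print(z,robot.read_eef_pos().round(2),robot.read_wrist_force().round(2),robot.read_torque().round(2))
    if robot.read_wrist_force()[2]<1: break
robot.set_gripper(1.0);robot.dwell(.2)
print(robot.read_width(),robot.read_wrist_force())
robot.move_straight([*C,130],quat(a),max_speed=80)
robot.move_straight([*C,235],quat(A)); robot.dwell(.4)
from scipy.spatial.transform import Rotation as R
P=robot.read_eef_pos();q=robot.read_tool_rot();print(P,robot.read_t())
p,d=optics.get_image("wrist");cv2.imwrite("pics/w3.png",p[:,:,::-1])
m=optics.camera_model("wrist");K=m["mtx"]
T=np.eye(4);T[:3,:3]=R.from_quat([*q[1:],q[0]]).as_matrix();T[:3,3]=P;T=T@m["hand_eye"]
v,u=np.mgrid[:420,:560];c=np.stack([(u-K[0,2])/K[0,0]*d,(v-K[1,2])/K[1,1]*d,d,np.ones_like(d)],-1)
w=(c@T.T)[...,:3];w[d<=0]=np.nan;w=w.reshape(-1,3)
r=np.hypot(*(w[:,:2]-C).T)
s=w[(r<40)&(w[:,2]>100)&(w[:,2]<117)]
print(len(s),cv2.minAreaRect(s[:,:2].astype(np.float32)),np.median(s[:,2]))
cc=np.cov(s[:,:2].T);e,V=np.linalg.eigh(cc);print("pca",np.degrees(np.arctan2(V[1,1],V[0,1])))
f=w[(r<45)&(w[:,2]>75)&(w[:,2]<92)];print("fl",np.median(f[:,2]))
```

```text
81 [ 470.06 -131.9    81.52] [0.33 7.16 8.94] [ 1.7  -0.1  -0.01]
84 [ 470.07 -131.9    84.44] [0.48 7.09 7.02] [ 1.65 -0.2  -0.07]
86 [ 470.05 -131.86   86.31] [2.54 7.34 6.89] [ 1.64 -0.25 -0.02]
87.5 [ 469.9  -131.81   87.32] [2.64 7.9  1.15] [ 1.51 -0.6  -0.06]
1.0017922048695524 [-0.28233817  0.0345945  -0.01413901]
[ 469.47986218 -132.68391157  234.91132794] 13.2583
981 ((470.13494873046875, -132.355224609375), (14.630154609680176, 53.736366271972656), 22.924718856811523) 107.38022525134693
pca 113.04046815037586
fl 83.68062980716661
```

View pics/w3.png

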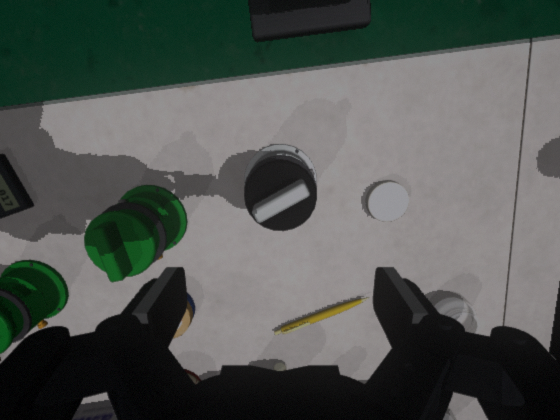

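The wrist view shows the bar at (281,201) turned 60.2° (1.05 rad). Its top is at 107.4, down from 112.3, so the cap rests 4.9 mm down by itself, as a locked cap should. The green cells haven't moved.

```bash
python3 -c "
from workcell import robot
robot.job_done();print(robot.read_t())"
```

```text
the job is handed in; nothing more can be done
the job is handed in; nothing more can be done
```

The larger cell's cap is locked, and I've handed the job in. I gripped its wing bar, pushed the cap about 14 mm down and turned it 1.05 rad clockwise. I then let it rise until the notch caught it, opened the gripper and backed off.

My last wrist picture, with the gripper open and clear, agrees with a locked cap:
- **Turn:** the bar has turned 60.2° (about 1.05 rad), inside the notch range of 0.93 to 1.22.
- **Depth:** the bar top is at 107.4 mm, down from 112.3 mm. The cap stays 4.9 mm down by itself, close to the expected 5 mm.
- **Forces and time:** the wrist force readings stayed below about 15 N. The job took about 13.3 s of the 35 s allowed.

The arm never went down near the smaller cell or the green look-alikes. No check failed or disagreed.

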